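# Bridge the empty nut bin and stand a carton on it

### The job

The empty steel bin is to become a display place: slide the thin metal plate towards you until a good third of it (but less than half) sticks out past the front edge of its low stand, pick it up there by its two long sides, and lay it front to back across the middle of the empty bin so that both ends rest on the rims. Then tip the tallest carton forward out of its tight row until it leans on the rack's front bar, take it by its sides, and stand it upright on the plate. Set plate and carton down rather than dropping them, let go, and leave the other cartons, the jar and the bowl where they are.

Things in the scene. Friction and masses are not known exactly. Their poses are not given: they have to be found in the camera images.
- stand: Fixed low steel stand left or right of the bins: flat top 250 mm deep (x), 60 mm above the origin, a 4 mm sheet 78 mm wide (y) with a rim 8 mm high along each long side (70 mm between rims), open at the front. Its two legs are thin sheets. Origin: on the counter under the middle of the front edge, the one facing the robot; x points into the stand, away from the robot, z up.
- plate_c (a point): Loose plain flat aluminium plate 200 mm long (x), 56 mm wide (y), 3 mm thick (z), about 0.1 kg. The point is its centre. It lies lengthwise between the stand's rims, near end 15 to 35 mm behind the front edge. A shut fingertip pressed on it with about 5 N and drawn along slides it easily; with over 100 mm of overhang it tips off.
- empty_rim (a point): Fixed empty open steel bin beside the filled one. The point is the centre of its mouth, level with the rim's top, 70 mm above the counter; x is front to back, away from the robot. Inside 168 mm (x) by 124 mm (y), floor 66 mm below the rim; flat rim, outside 192 mm (x) by 148 mm (y).
- nut_rim (a point): Fixed bin of the same make and size, filled with nuts to about 17 mm below its rim; not to be used. The point is at the centre of its mouth, at the height of the top of the rim.
- rack: Fixed dark steel rack, left or right of the bins, with three upright cartons in a tight row (2.5 mm gaps). Origin: on the counter under the middle of the line of the cartons' front faces; x points away from the robot. Floor 8 mm up; a 6 mm lip before the cartons' feet stops them sliding forward. Side and back walls end 108 mm up; above, the cartons' backs are free. Width (y) 152 mm.
- rack_bar (a point): Middle of the rack's round front bar (8 mm thick, along y, 58 mm before the cartons' fronts, 86 mm above the counter). A carton tipped forward over the lip passes its balance at about 0.46 rad and then leans on this bar at about 0.6 rad, its top clear in front of the row.
- tall_carton_c (a point): The tallest of three loose upright cardboard biscuit cartons: 180 mm tall (z), 90 mm deep (x, front to back), 45 mm wide (y), about 0.25 kg. The point is its centre. It may be in any place of the row; its top is 14 mm above its neighbours'. Pulled forward at the top of its back face it tips about its front foot.
- short_carton_a_c (a point): Shorter carton, same make, 166 mm tall, 90 mm deep, 45 mm wide, loose in the rack; leave it. The point is its centre.
- short_carton_b_c (a point): The other shorter carton, same as the first; leave it. The point is its centre.
- jar_c (a point): Loose closed glass jar, 80 mm across, 130 mm tall, behind the bins; leave it. The point is its centre.
- bowl_c (a point): Loose steel bowl, 120 mm across, 50 mm tall, behind the bins; leave it. The point is its centre, half-way up.
Things that resemble listed ones, but are neither listed nor needed, are in the scene too. Several things have the shape of the rack; the one meant has the colours described above. Of the things shaped like the part that bears plate_c, the aluminium one is meant.

How it is judged:
By the outcome, as a careful person would: the job done as asked, in the order asked, and still so for the second after the job is handed in, with the robot touching nothing.
It also fails if it takes over 72 s, if anything falls off the work surface, if the arm or the gripper's body presses on something with over 40 N, if the wrist force passes 120 N, or if a joint passes its speed limit or range.

### The arm

A 6-joint arm with a two-finger parallel gripper is mounted at the origin on the work surface. World frame = base frame: x ahead of the robot, y to its left, z up, the work surface at z = 0. Lengths are in m, angles in rad, forces in N, time in s.
With the tool pointing down it reaches from about 0.35 to 0.775 m from the base axis. Payload 5.5 kg.
Tool frame: the origin (TCP) lies between the finger pads; the fingertips stand 19 mm ahead of it and the grasp point (between the pads) is the TCP; z points along the fingers, y is the line along which they close (so a half turn about z gives the same grasp; the last joint's range is limited). The gripper opens to 85 mm and grips with 20 to 120 N. Pads are 22 mm wide; open, the fingers measure 114 mm over their backs; the gripper's body (76 mm by 85 mm) begins 54 mm behind the grasp point. The pads swing forward as they close: fully open they stand 13 mm farther back than shut.
Start: joints at [-1.31, 0.313, 0.046, 1.304, 0, 1.431], TCP at [0.224, -0.529, 0.25] pointing down, gripper open.
Joint ranges: [-2.76, 2.76], [-0.86, 1.69], [-1.03, 1.26], [-2.2, 2.34], [-1.47, 1.5], [-3.14, 3.14]. Speed limits (rad/s): [2.57, 2.57, 3.14, 3.14, 3.14, 3.14].

### API

Orientations are given as a 3x3 rotation matrix whose columns are the frame's x, y, z axes.
In Python, from plant import robot gives the robot as it stands.
- The arm moves only by the tool jog_arm, never from a script. Its argument "deltas" is one flat list of numbers, 7 for each row, row after row: the turn, a rotation vector about the world's x, y, z as a fraction of full scale, then the shift along the world's x, y, z as a fraction of full scale, then the gripper's target within -1 to 1 (fully open at 1, half-way at 0, shut at -1). In form: [rx, ry, rz, dx, dy, dz, hand, rx, ry, rz, dx, dy, dz, hand, ...]. A call has 1 to 20 rows; each row shifts and turns the commanded pose from where the row before left it; what a row does not reach is not made up. Full scale, the value 1, is 0.03 m for a shift and 4 degrees for a turn. A row lasts 1/10 s, in which the tool goes at most 50 mm and 8.59 degrees, less where a joint would pass 70% of its speed; a pose out of reach is approached as far as the arm can. A call with a number of a shift or a turn outside -1 to 1 is refused whole. A call with a gripper value outside its range is refused whole. The fingers move at their own pace and stop on an object; "force" is the grip in N (left out, the last holds). Time passes only in rows, so rows that do not move let the fingers close. It gives the time, the measured TCP pose, the force, the opening and the grip force at its end, in the units of the state.
- robot.read_state(): the state, without advancing time (a new reading comes with each control period).
- robot.grab_frame(name): name is "side" or "top" or "wrist"; returns a dict with "pixels" (400x640x3 uint8, blue, green, red), "K" (3x3 intrinsics, pixels), "extrinsics" (4x4, takes a point from camera to world coordinates). Camera axes: x right, y up, looking along -z (the intrinsics and any distortion apply to the point x, -y, -z); pixel columns grow to the right and rows downward; lengths in m; the calibration is good to about 2 mm. A picture is of the moment at which its call begins. There is no depth.
- robot.hand_in(): hands the job in; it is judged then, once.
The state is a dict: "time": time; "joint_pos": joint angles; "joint_velocities": joint speeds; "joint_efforts": joint torques, N m; "ee_pos": TCP position; "orientation": TCP orientation; "ft_force": force on the tool from outside, world axes, zero at the start; "ft_torque": the same for the moment, N m; "gripper_width": finger opening in m; "gripper_force": force on a finger pad.
Only numpy, scipy, OpenCV 4.12 (cv2) and the standard library are available. Lean on these libraries where they do the work, as an engineer would, in place of code of your own. Each camera call takes 0.05 s, during which the arm holds its last target. There are 200 camera calls.

## Working session

There is one attempt and no reset: what is moved stays moved. The work goes in short steps, Python scripts to look and compute and a tool call to move; the robot and the scene stay as the last step left them, time stands still between calls to the robot, and variables do not carry over. Pictures are saved under pics/ and viewed, at most 10 in all, crops included, and the job is handed in when it is done.

Besides the shell and the picture viewer there is one more tool, called after "Request:" as name(argument=value, ...), one argument or row to a line, values as JSON. jog_arm: Moves the arm, as the interface text tells. Its arguments: {"type":"object","properties":{"deltas":{"type":"array","items":{"type":"number","minimum":-1,"maximum":1}},"force":{"type":"number"}},"required":["deltas"]}

```bash
ls; mkdir -p pics
cat > h.py <<'E'
import numpy as np, cv2
from plant import robot
def grab(n,name):
    f=robot.grab_frame(n); cv2.imwrite(f'pics/{name}.png',f['pixels']); np.savez(f'pics/{name}.npz',K=f['K'],E=f['extrinsics']); return f
def load(name):
    d=np.load(f'pics/{name}.npz'); return d['K'],d['E']
def ray(name,u,v):
    K,E=load(name); p=np.linalg.inv(K)@[u,v,1]; d=E[:3,:3]@[p[0],-p[1],-p[2]]; return E[:3,3],d
def onz(name,u,v,z):
    o,d=ray(name,u,v); return o+d*(z-o[2])/d[2]
def proj(name,P):
    K,E=load(name); c=E[:3,:3].T@(np.array(P,float)-E[:3,3]); q=K@[c[0],-c[1],-c[2]]; return q[:2]/q[2]
E
python3 - <<'E'
from h import *
a=grab('side','s0');b=grab('top','t0')
print({k:v for k,v in a.items() if k!='pixels'});print({k:v for k,v in b.items() if k!='pixels'})
print(robot.read_state())
E
```

```text
pics
{'K': array([[371.78879381,   0.        , 313.7439306 ],
       [  0.        , 371.78879381, 205.05235899],
       [  0.        ,   0.        ,   1.        ]]), 'extrinsics': array([[-0.97136052,  0.14628443, -0.18724209,  0.40747036],
       [-0.23720978, -0.64275216,  0.72842377,  0.821182  ],
       [-0.0137932 ,  0.75197775,  0.65904417,  0.86210755],
       [ 0.        ,  0.        ,  0.        ,  1.        ]])}
{'K': array([[363.09934228,   0.        , 325.54249333],
       [  0.        , 363.09934228, 197.38739878],
       [  0.        ,   0.        ,   1.        ]]), 'extrinsics': array([[ 0.00930856,  0.9910797 , -0.132945  ,  0.43439613],
       [-0.99993501,  0.00835054, -0.00776191, -0.00439515],
       [-0.00658251,  0.13300861,  0.99109302,  1.3417638 ],
       [ 0.        ,  0.        ,  0.        ,  1.        ]])}
{'time': 0.1, 'joint_pos': array([-1.30955812e+00,  3.13952209e-01,  4.51055262e-02,  1.30359886e+00,
        9.01760382e-06,  1.43121674e+00]), 'joint_velocities': array([-2.36579249e-05, -2.81540856e-03, -2.12346802e-04,  7.00428271e-05,
        1.71161897e-03, -1.69172503e-03]), 'joint_efforts': array([ 2.63078124e-03, -4.81722522e+01,  2.99245584e+01,  1.27479204e-02,
       -1.43376205e-04,  1.09031828e-05]), 'ee_pos': array([ 0.22424415, -0.52901825,  0.24948799]), 'orientation': array([[ 9.20742274e-01,  3.90171105e-01, -4.17242037e-04],
       [ 3.90171255e-01, -9.20740922e-01,  1.59558568e-03],
       [ 2.38379611e-04, -1.63191904e-03, -9.99998640e-01]]), 'ft_force': array([-0.03889751, -0.32567169, -0.23529848]), 'ft_torque': array([-0.02729037, -0.00420383,  0.02285345]), 'gripper_force': 0.0, 'gripper_width': 0.08548508309014806}
```

View pics/t0.png

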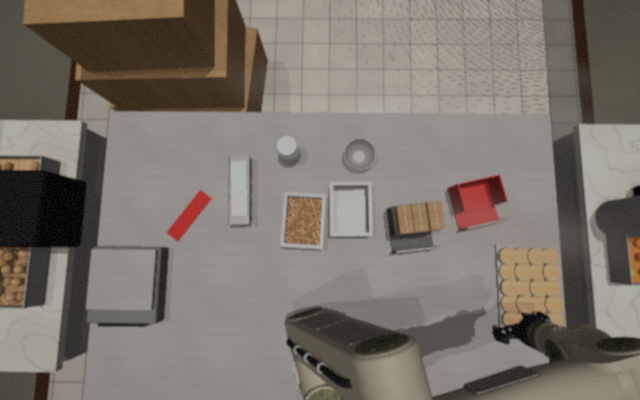

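View pics/s0.png

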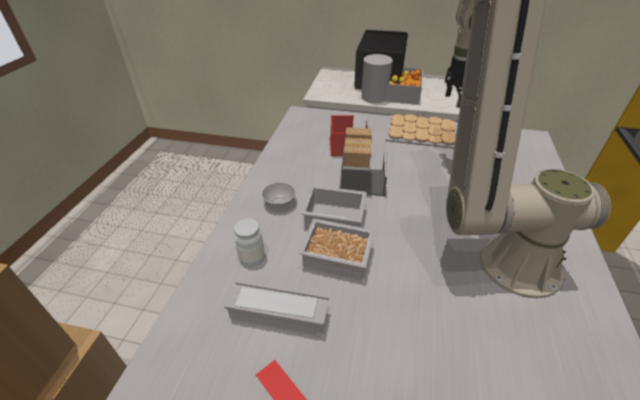

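The top view shows the candidates:
- **Plate:** the grey plate on the steel stand at (240,190) against the flat red piece at (188,215). I choose the grey one.
- **Rack:** the dark rack at (415,228) against the red rack at (477,203). I choose the dark one.
- **Bin:** the empty bin at (351,210) against the nut bin at (303,221). I choose the empty one.

Next I check these choices in a close crop.

Run:
```python
import cv2,numpy as np
t=cv2.imread('pics/t0.png'); s=cv2.imread('pics/s0.png')
def c(im,x0,y0,w,h,k,step):
    o=cv2.resize(im[y0:y0+h,x0:x0+w],None,fx=k,fy=k,interpolation=cv2.INTER_CUBIC)
    for x in range((x0//step+1)*step,x0+w,step): cv2.line(o,((x-x0)*k,0),((x-x0)*k,8),(0,0,255),1);cv2.putText(o,str(x),((x-x0)*k+2,12),0,.38,(0,0,255),1)
    for y in range((y0//step+1)*step,y0+h,step): cv2.line(o,(0,(y-y0)*k),(8,(y-y0)*k),(0,0,255),1);cv2.putText(o,str(y),(2,(y-y0)*k-2),0,.38,(0,0,255),1)
    return o
a=c(t,220,145,100,110,5,10); b=c(t,325,175,130,85,6,10)
d=c(s,225,120,165,215,3,20)
cv2.imwrite('pics/c1.png',b)
a=cv2.resize(a,None,fx=1,fy=1); h=600
o=np.zeros((645,1000,3),np.uint8); 
o=np.zeros((600,800,3),np.uint8); a=c(t,220,145,60,110,5,10); o[:550,:300]=a; d=c(s,225,130,166,200,3,20); o[:600,302:800]=d[:600]
cv2.imwrite('pics/c2.png',o)
```

```text
(no output)
```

View pics/c1.png

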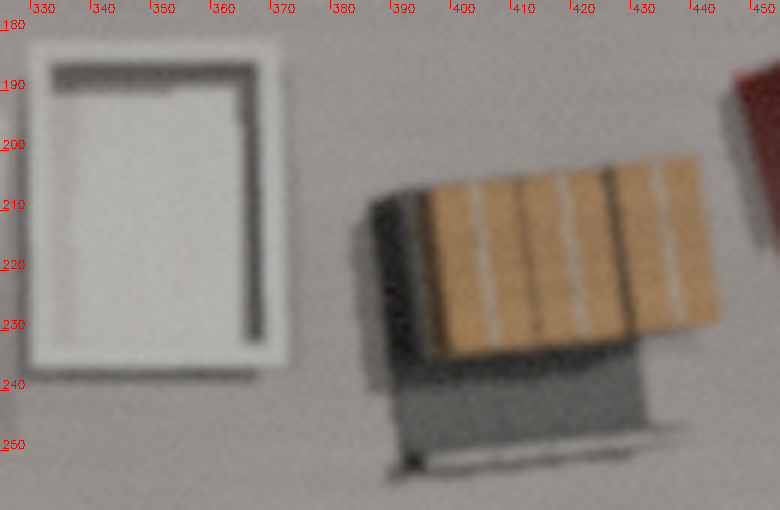

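View pics/c2.png

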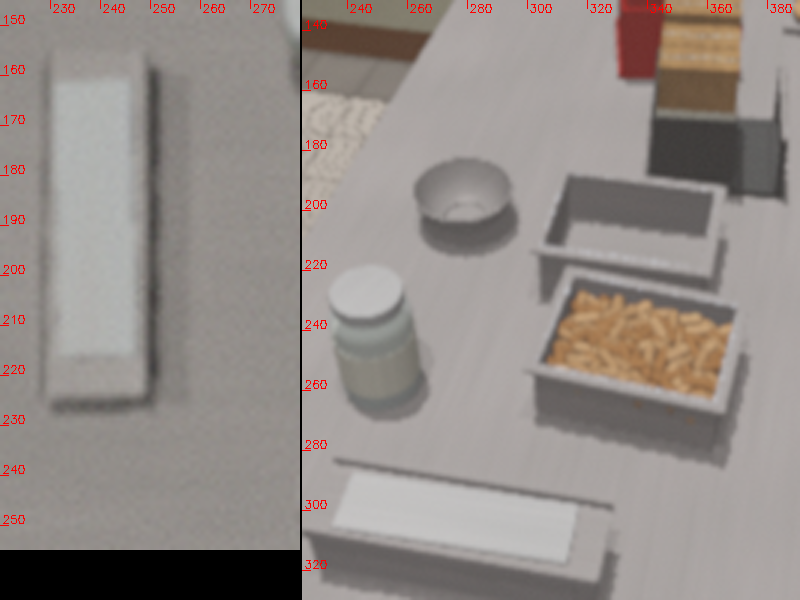

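```bash
cat > m.py <<'E'
from h import *
from scipy.optimize import least_squares
def T(p,P): c,s=np.cos(p[2]),np.sin(p[2]); return [p[0]+c*P[0]-s*P[1],p[1]+s*P[0]+c*P[1],P[2]]
def fit(obs,p0):
    f=lambda p: np.concatenate([proj(n,T(p,P))-uv for n,P,uv in obs]); r=least_squares(f,p0,loss='soft_l1'); return r.x,f(r.x)
t='t0';s='s0'
if __name__=='__main__':
    L,W,z=.1,.028,.067
    pl=[(t,(L,W,z),(230.8,161.4)),(t,(L,-W,z),(246,160.6)),(t,(-L,W,z),(231.4,216.2)),(t,(-L,-W,z),(246.4,215.6)),
     (s,(L,-W,z),(241,288)),(s,(-L,-W,z),(317.7,298.3)),(s,(-L,W,z),(313.7,317.3)),(s,(L,W,z),(235.3,305.7))]
    for zz in (.060,.063,.067):
        p,r=fit([(n,(P[0],P[1],zz),u) for n,P,u in pl],[.5,.3,0]); print('plate',zz,p.round(4),r.round(1),T(p,(-.1,0,0)))
    print('stand front',onz(t,230,224.6,.062),onz(t,249.4,224.2,.062))
    a,b,z=.096,.074,.07
    bn=[(t,(a,b,z),(330,181.7)),(t,(-a,b,z),(330,236.3)),(t,(-a,-b,z),(373.3,236.3)),(t,(a,-b,z),(371.5,181.7)),
      (s,(a,-b,z),(313,189.3)),(s,(-a,-b,z),(366,192.3)),(s,(a,b,z),(302.7,213.3)),(s,(-a,b,z),(363.7,222.3))]
    p,r=fit(bn,[.5,0,0]); print('bin',p.round(4),r.round(1))
    for tall in range(3):
        h=[.174]*3; h[tall]=.188
        o=[]
        E=[(.07,.025),(.0225,-.0225),(-.025,-.07)]
        uv=[[(396.7,206.3),(398.3,234.5),(411.5,204.5),(414.5,232.8)],[(411.5,204.5),(414.5,232.8),(425.5,203),(429.5,231.3)],[(427.3,202.7),(431,230.8),(441.2,200.7),(445,228.8)]]
        for i in range(3):
            for j,(x,y) in enumerate([(.09,E[i][0]),(0,E[i][0]),(.09,E[i][1]),(0,E[i][1])]): o.append((t,(x,y,h[i]),uv[i][j]))
        p,r=fit(o,[.4,-.27,0]); print('rack',tall,p.round(4),(r**2).sum().round(2),r.reshape(-1,2).round(1).tolist())
        im=cv2.imread('pics/s0.png')[120:205,330:400]; im=cv2.resize(im,None,fx=7,fy=7,interpolation=cv2.INTER_CUBIC)
        if tall==0: out=np.zeros((595,800,3),np.uint8); out[:,:490]=im
        else:
            pass
        if tall==2:
            cv2.imwrite('pics/c3.png',out[:,:490])
        print([proj(s,T(p,(x,y,h[i]))).round(1).tolist() for i in range(3) for x in (0,.09) for y in E[i]])
E
python3 m.py
```

```text
plate 0.06 [0.6382 0.3168 0.0632] [-0.4 -0.4 -0.2 -0.4  0.  -0.1  0.8 -0.4  1.4 -0.3 -0.1  0.1  0.1  0.4
 -0.   0.2] [np.float64(0.5383995633382221), np.float64(0.31053687224593574), 0]
plate 0.063 [0.6376 0.3178 0.0631] [-0.9 -0.4 -0.6 -0.5 -0.5 -0.   0.4 -0.3  1.3 -0.7  0.1 -0.2  0.2  0.1
 -0.1 -0.1] [np.float64(0.5378227785188078), np.float64(0.3114971158785994), 0]
plate 0.067 [0.6369 0.3193 0.0647] [-1.7 -0.5 -1.3 -0.6 -1.1  0.1 -0.3 -0.2  1.1 -1.   0.2 -0.6  0.4 -0.3
 -0.3 -0.5] [np.float64(0.5370647559769572), np.float64(0.3127950366861479), 0]
stand front [0.50639124 0.34169239 0.062     ] [0.50841114 0.27322936 0.062     ]
bin [ 0.5644 -0.084   0.0203] [-0.5  0.7  0.2  0.4 -0.6 -0.1 -0.3  0.2 -0.5 -4.5  2.2 -0.4 -0.6 -0.1
 -0.8 -0.5]
rack 0 [ 0.4828 -0.3062  0.1214] 21.4 [[1.0, -0.4], [3.3, -0.4], [0.2, -0.2], [1.2, -0.3], [-0.1, 0.2], [1.0, -0.3], [-0.3, 0.2], [-0.1, -0.4], [-1.3, 0.4], [-0.8, 0.1], [-1.4, 0.8], [-0.9, 0.5]]
[[372.9, 149.7], [372.9, 142.4], [345.6, 148.2], [346.3, 141.1], [372.5, 145.6], [372.5, 138.7], [346.2, 144.2], [346.9, 137.4], [372.5, 138.3], [372.5, 131.8], [346.9, 137.1], [347.5, 130.6]]
rack 1 [ 0.4827 -0.3055  0.116 ] 19.67 [[0.0, -0.0], [2.2, -0.4], [-0.9, 0.3], [-0.1, -0.2], [0.8, -0.3], [1.8, -0.4], [0.8, -0.3], [0.9, -0.5], [-1.4, 0.4], [-1.0, 0.1], [-1.5, 1.0], [-1.1, 0.6]]
[[372.4, 153.4], [372.5, 146.1], [345.3, 151.8], [346.1, 144.7], [372.9, 142.2], [372.9, 135.3], [346.3, 140.8], [347.1, 134.0], [372.6, 138.5], [372.6, 131.9], [346.9, 137.1], [347.6, 130.7]]
rack 2 [ 0.4827 -0.3051  0.1097] 6.97 [[0.1, -0.2], [2.0, -0.5], [-0.9, 0.2], [-0.2, -0.3], [-0.1, 0.1], [0.6, -0.3], [-0.3, 0.2], [-0.4, -0.3], [-0.1, -0.0], [0.1, -0.0], [-0.0, 0.5], [0.2, 0.5]]
[[372.3, 153.4], [372.4, 146.1], [345.2, 151.8], [346.0, 144.6], [372.4, 145.8], [372.6, 138.9], [346.1, 144.2], [346.9, 137.5], [372.9, 135.0], [373.1, 128.6], [347.1, 133.6], [347.9, 127.2]]
```

View pics/c3.png

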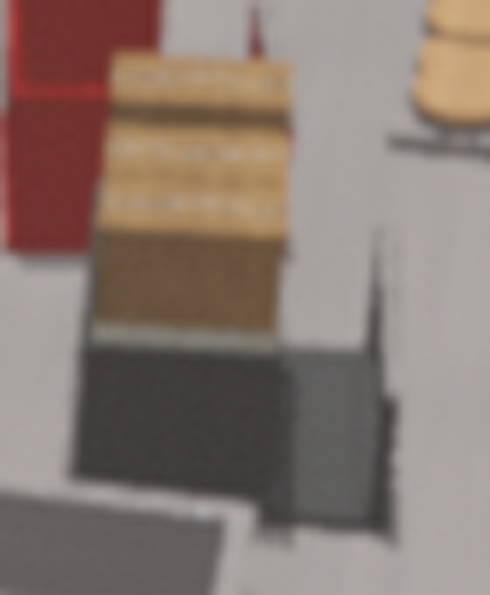

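The choices hold: the plain grey plate lies on the stand with its near end at about (239,216), the empty bin is at (351,210), and the dark rack is at (415,228). The brown flank between cartons 2 and 3 at (360,137) in the side view shows the right-hand (−y) carton is the tallest. I'm moving above the stand now.

Request:
jog_arm(
  deltas=[0,0,1,0.31,0.7,0,-1,0,0,1,0.31,0.7,0,-1,0,0,1,0.31,0.7,0,-1,0,0,1,0.31,0.7,0,-1,0,0,1,0.31,0.7,0,-1,0,0,1,0.31,0.7,0,-1,0,0,1,0.31,0.7,0,-1,0,0,1,0.31,0.7,0,-1,0,0,1,0.31,0.7,0,-1,0,0,1,0.31,0.7,0,-1,0,0,1,0.31,0.7,0,-1,0,0,1,0.31,0.7,0,-1,0,0,1,0.31,0.7,0,-1,0,0,1,0.31,0.7,0,-1,0,0,1,0.31,0.7,0,-1,0,0,1,0.31,0.7,0,-1,0,0,1,0.31,0.7,0,-1,0,0,1,0.31,0.7,0,-1,0,0,1,0.31,0.7,0,-1,0,0,1,0.31,0.7,0,-1],
)

```text
time: 2.1
ee_pos: [0.4103, -0.1085, 0.25]
orientation: [[-0.227, 0.974, -0.001], [0.974, 0.227, 0.0], [0.0, -0.0, -1.0]]
ft_force: [0.0, -0.2, 0.5]
gripper_width: -0.0003
gripper_force: 0.0
```

Request:
jog_arm(
  deltas=[0,0,1,0.31,0.7,0,-1,0,0,1,0.31,0.7,0,-1,0,0,1,0.31,0.7,0,-1,0,0,1,0.31,0.7,0,-1,0,0,1,0.31,0.7,0,-1,0,0,1,0.31,0.7,0,-1,0,0,1,0.31,0.7,0,-1,0,0,1,0.31,0.7,0,-1,0,0,1,0.31,0.7,0,-1,0,0,1,0.31,0.7,0,-1,0,0,1,0.31,0.7,0,-1,0,0,1,0.31,0.7,0,-1,0,0,1,0.31,0.7,0,-1,0,0,1,0.31,0.7,0,-1,0,0,1,0.31,0.7,0,-1,0,0,1,0.31,0.7,0,-1,0,0,1,0.31,0.7,0,-1,0,0,1,0.31,0.7,0,-1,0,0,1,0.31,0.7,0,-1,0,0,0,0,0,0,-1],
)

```text
time: 4.1
ee_pos: [0.5874, 0.2917, 0.2489]
orientation: [[-1.0, 0.015, -0.001], [0.015, 1.0, 0.0], [0.001, 0.0, -1.0]]
ft_force: [0.2, -0.5, -0.8]
gripper_width: 0.0002
gripper_force: 0.0
```

Run:
```python
from h import *
f=grab('wrist','w1'); print(robot.read_state()['ee_pos'],f['K'][0,0]); E=f['extrinsics']; print(E.round(3))
for n,P in dict(fl=(.5064,.3417,.06),fr=(.5084,.2732,.06),pn=(.538,.3115,.063)).items(): print(n,proj('w1',P).round(0))
```

```text
[0.58691541 0.29042233 0.24909281] 311.9844769797597
[[ 0.015 -0.959 -0.283  0.515]
 [ 1.     0.015  0.003  0.294]
 [ 0.001 -0.283  0.959  0.373]
 [ 0.     0.     0.     1.   ]]
fl [372. 100.]
fr [301. 103.]
pn [341. 134.]
```

View pics/w1.png

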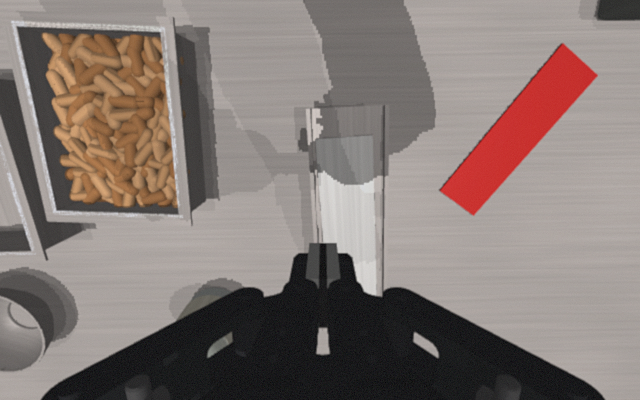

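The wrist view shows the stand's front edge at row 104, columns 308 to 388. The plate's near end is at row 136, columns 318 to 373.

Run:
```python
from h import *
for n,(u,v,z) in dict(standL=(308,105,.064),standR=(388,104,.064),rimR_far=(383,260,.068),rimRnear=(386,108,.068),pL=(318,137,.063),pR=(373,136,.063),pR2=(379,255,.063)).items(): print(n,onz('w1',u,v,z).round(4))
```

```text
standL [0.5103 0.2803 0.064 ]
standR [0.5105 0.3558 0.064 ]
rimR_far [0.6709 0.3567 0.068 ]
rimRnear [0.5141 0.3533 0.068 ]
pL [0.5402 0.2892 0.063 ]
pR [0.54   0.3427 0.063 ]
pR2 [0.6673 0.3532 0.063 ]
```

Request:
jog_arm(
  deltas=[0,0,0,0.45,0.18,-0.8,-1,0,0,0,0.45,0.18,-0.8,-1,0,0,0,0.45,0.18,-0.8,-1,0,0,0,0.45,0.18,-0.8,-1,0,0,0,0.45,0.18,-0.8,-1,0,0,0,0,0,-0.7,-1,0,0,0,0,0,-0.4,-1,0,0,0,0,0,0,-1,0,0,0,0,0,0,-1],
)

```text
time: 5.05
ee_pos: [0.6544, 0.3161, 0.0981]
orientation: [[-1.0, 0.019, 0.0], [0.019, 1.0, 0.0], [-0.0, 0.0, -1.0]]
ft_force: [0.1, -0.5, 0.0]
gripper_width: 0.0002
gripper_force: 0.0
```

Request:
jog_arm(
  deltas=[0,0,0,0,0,-0.1,-1,0,0,0,0,0,-0.07,-1,0,0,0,0,0,-0.03,-1,0,0,0,0,0,0,-1],
)

```text
time: 5.45
ee_pos: [0.6545, 0.3166, 0.0916]
orientation: [[-1.0, 0.018, 0.0], [0.018, 1.0, 0.0], [-0.0, 0.0, -1.0]]
ft_force: [0.2, -1.0, 0.1]
gripper_width: 0.0001
gripper_force: 0.0
```

Request:
jog_arm(
  deltas=[0,0,0,0,0,-0.15,-1,0,0,0,0,0,-0.13,-1,0,0,0,0,0,0,-1,0,0,0,0,0,0,-1],
)

```text
time: 5.85
ee_pos: [0.6544, 0.3165, 0.0826]
orientation: [[-1.0, 0.018, -0.001], [0.018, 1.0, -0.0], [0.001, -0.0, -1.0]]
ft_force: [0.6, 0.0, -0.0]
gripper_width: -0.0
gripper_force: 0.0
```

Request:
jog_arm(
  deltas=[0,0,0,0,0,-0.05,-1,0,0,0,0,0,0,-1],
)

```text
time: 6.05
ee_pos: [0.6546, 0.3166, 0.0821]
orientation: [[-1.0, 0.018, 0.001], [0.018, 1.0, 0.0], [-0.001, 0.0, -1.0]]
ft_force: [-0.6, -0.9, 4.9]
gripper_width: -0.0
gripper_force: 1.9
```

Request:
jog_arm(
  deltas=[0,0,0,-0.2,-0.005,-0.01,-1,0,0,0,-0.3,-0.01,0,-1,0,0,0,-0.3,-0.01,0,-1,0,0,0,-0.3,-0.01,0,-1,0,0,0,-0.3,-0.01,0,-1,0,0,0,-0.3,-0.01,0,-1],
)

```text
time: 6.65
ee_pos: [0.6036, 0.3151, 0.0821]
orientation: [[-1.0, 0.018, 0.002], [0.018, 1.0, 0.001], [-0.002, 0.001, -1.0]]
ft_force: [1.6, 0.4, 5.1]
gripper_width: -0.0002
gripper_force: 2.6
```

Request:
jog_arm(
  deltas=[0,0,0,-0.3,-0.01,0,-1,0,0,0,-0.3,-0.01,0,-1,0,0,0,-0.3,-0.01,0,-1,0,0,0,-0.3,-0.01,0,-1,0,0,0,-0.3,-0.01,0,-1,0,0,0,-0.3,-0.01,0,-1,0,0,0,-0.2,0,0,-1,0,0,0,0,0,0,-1],
)

```text
time: 7.45
ee_pos: [0.5424, 0.3133, 0.0821]
orientation: [[-1.0, 0.017, 0.001], [0.017, 1.0, 0.001], [-0.0, 0.001, -1.0]]
ft_force: [-1.2, -1.6, 7.1]
gripper_width: -0.0001
gripper_force: 3.9
```

Run:
```python
from h import *
f=grab('side','s2'); im=f['pixels'][260:340,220:360]; cv2.imwrite('pics/s2c.png',cv2.resize(im,None,fx=5,fy=5,interpolation=cv2.INTER_CUBIC))
```

```text
(no output)
```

View pics/s2c.png

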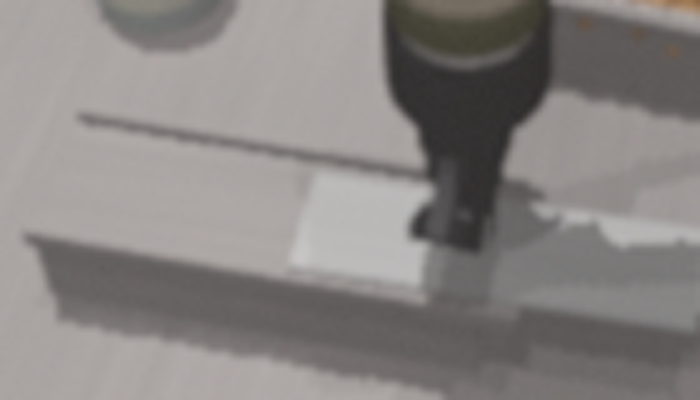

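The plate has slid: its far end now shows at side-view pixels (283,294) and (278,313).

Run:
```python
from h import *
for p in [(283,294.4),(278,313.4)]: print(onz('s2',*p,.063).round(4))
for p in [(241,288),(235.3,305.7)]: print('before',onz('s0',*p,.063).round(4))
```

```text
[0.6289 0.293  0.063 ]
[0.6244 0.3488 0.063 ]
before [0.7417 0.2989 0.063 ]
before [0.7352 0.3524 0.063 ]
```

Request:
jog_arm(
  deltas=[0,0,0,0,0,0.6,-1,0,0,0,0,0,1,-1,0,0,0,0,0,1,1,0,0,0.3,-0.5,0,1,1,0,0,0.3,-0.5,0,0,1,0,0,0.3,-0.5,0,0,1,0,0,0,-0.5,0,0,1,0,0,0,0,0,0,1,0,0,0,0,0,0,1],
)

```text
time: 8.4
ee_pos: [0.483, 0.313, 0.1888]
orientation: [[-0.999, -0.045, -0.0], [-0.045, 0.999, -0.0], [0.0, -0.0, -1.0]]
ft_force: [0.2, 0.7, 0.6]
gripper_width: 0.0854
gripper_force: 0.0
```

Run:
```python
from h import *
f=grab('wrist','w2'); s=robot.read_state(); print(s['ee_pos'],s['orientation'].round(3)[0])
for n,P in dict(nl=(.427,.286,.063),nr=(.427,.342,.063)).items(): print(n,proj('w2',P).round(0))
```

```text
[0.4835776  0.31306718 0.1888244 ] [-0.999 -0.045 -0.   ]
nl [290. 130.]
nr [361. 133.]
```

View pics/w2.png

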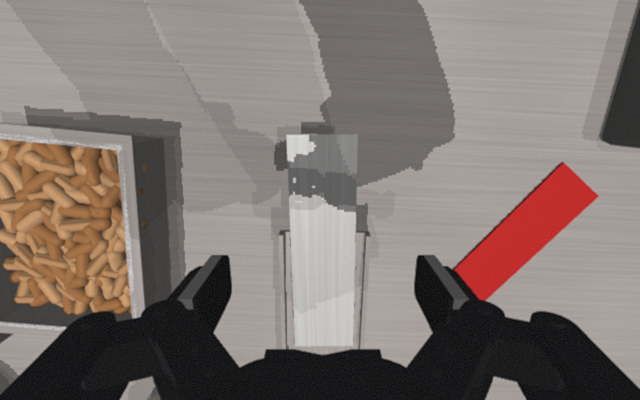

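The plate sticks out. Its near end is at row 134, columns 287 to 358, and the stand's front edge is at row 232. The open fingers stand on either side of it.

Run:
```python
from h import *
for n,p in dict(nl=(287,135,.063),nr=(358,134,.063),fl=(294,345,.063),fr=(355,345,.063),sl=(280,233,.064),sr=(368,232,.064)).items(): print(n,onz('w2',*p).round(4))
```

```text
nl [0.4308 0.2839 0.063 ]
nr [0.4276 0.3394 0.063 ]
fl [0.629  0.2932 0.063 ]
fr [0.6264 0.3519 0.063 ]
sl [0.5132 0.2791 0.064 ]
sr [0.5089 0.3541 0.064 ]
```

Request:
jog_arm(
  deltas=[0,0,0.1,0,0.05,-0.8,1,0,0,0,0,0,-0.8,1,0,0,0,0,0,-0.8,1,0,0,0,0,0,-0.8,1,0,0,0,0,0,-0.8,1,0,0,0,0,0,-0.4,1,0,0,0,0,0,0,1,0,0,0,0,0,0,1],
)

```text
time: 9.25
ee_pos: [0.4842, 0.3147, 0.0575]
orientation: [[-0.999, -0.051, 0.0], [-0.051, 0.999, 0.0], [-0.0, 0.0, -1.0]]
ft_force: [-0.4, 0.3, 0.4]
gripper_width: 0.085
gripper_force: 0.0
```

Request:
jog_arm(
  deltas=[0,0,0,0,0,0,-1,0,0,0,0,0,0,-1,0,0,0,0,0,0,-1,0,0,0,0,0,0,-1,0,0,0,0,0,0,-1,0,0,0,0,0,0,-1],
  force=70,
)

```text
time: 9.85
ee_pos: [0.4844, 0.315, 0.0582]
orientation: [[-0.999, -0.052, 0.002], [-0.052, 0.999, 0.001], [-0.002, 0.001, -1.0]]
ft_force: [-0.9, -0.8, 6.2]
gripper_width: 0.0535
gripper_force: 72.4
```

Request:
jog_arm(
  deltas=[0,0,0,0,0,0.2,-1,0,0,0,0,0,0.5,-1,0,0,0,0,0,1,-1,0,0,0,0,0,1,-1,0,0,0,0.07,-0.5,0.5,-1,0,0,-0.1,0.07,-0.9,0,-1,0,0,-0.1,0.07,-0.9,0,-1,0,0,-0.1,0.07,-0.9,0,-1,0,0,-0.1,0.07,-0.9,0,-1,0,0,0,0.07,-0.9,0,-1,0,0,0,0.07,-0.9,0,-1,0,0,0,0.07,-0.9,0,-1,0,0,0,0.07,-0.9,0,-1,0,0,0,0.07,-0.9,0,-1,0,0,0,0.07,-0.9,0,-1,0,0,0,0.07,-0.9,0,-1,0,0,0,0.07,-0.9,0,-1,0,0,0,0.07,-0.9,0,-1,0,0,0,0.07,-0.9,0,-1,0,0,0,0,-0.2,0,-1],
)

```text
time: 11.85
ee_pos: [0.5144, -0.0874, 0.1525]
orientation: [[-1.0, -0.02, -0.001], [-0.02, 1.0, -0.001], [0.001, -0.001, -1.0]]
ft_force: [-0.2, 0.1, -0.6]
gripper_width: 0.0535
gripper_force: 73.6
```

Request:
jog_arm(
  deltas=[0,0,0,0,0,0,-1,0,0,0,0,0,0,-1],
)

```text
time: 12.05
ee_pos: [0.5142, -0.084, 0.1527]
orientation: [[-1.0, -0.024, -0.001], [-0.024, 1.0, 0.001], [0.001, 0.001, -1.0]]
ft_force: [0.7, -0.1, -0.9]
gripper_width: 0.0531
gripper_force: 73.6
```

Run:
```python
from h import *
f=grab('wrist','w3'); s=robot.read_state(); print(s['ee_pos'],s['orientation'].round(3)[0])
g=grab('side','s3')
o=np.zeros((600,800,3),np.uint8); o[:400,:640]=f['pixels']
c=g['pixels'][150:250,230:430]; 
o[300:600,400:800]=0
c=cv2.resize(g['pixels'][160:240,270:400],None,fx=3,fy=3,interpolation=cv2.INTER_CUBIC); o[360:600,410:800]=c
cv2.imwrite('pics/w3c.png',o)
```

```text
[ 0.51439973 -0.08363963  0.15281192] [-1.    -0.024 -0.001]
```

View pics/w3c.png

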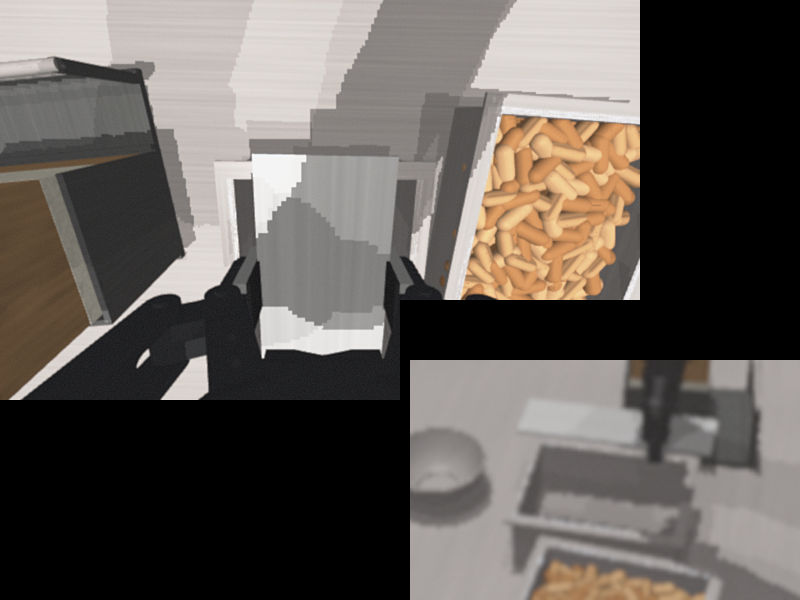

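The plate hangs level in the grip, with its near end at row 154, columns 252 to 398. The bin's front rim is at row 161, with outer corners at (216,162) and (443,160).

Run:
```python
from h import *
for n,p in dict(bl=(216,162,.07),br=(443,160,.07),inl=(234,180,.07),inr=(417,180,.07),pl=(252,154,.1575),pr=(398,155,.1575),pfl=(262,357,.1575)).items(): print(n,onz('w3',*p).round(4))
# bin side-view check in s3: rim corners (crop 3x, origin 270,160 at 410,360)
for n,(u,v) in dict(bk_n=(510,518),ft_n=(690,545),bk_f=(540,447),ft_f=(695,468)).items(): print(n,onz('s3',270+(u-410)/3,160+(v-360)/3,.07).round(4))
for n,(u,v) in dict(pbk_f=(527,400),pbk_n=(517,435),pft=(718,420)).items(): print(n,onz('s3',270+(u-410)/3,160+(v-360)/3,.157).round(4))
from m import *
a,b,z=.096,.074,.07
p,r=fit([('t0',(a,b,z),(330,181.7)),('t0',(-a,b,z),(330,236.3)),('t0',(-a,-b,z),(373.3,236.3)),('t0',(a,-b,z),(371.5,181.7)),('w3',(-a,-b,z),(216,162)),('w3',(-a,b,z),(443,160)),('w3',(-.084,-.062,z),(234,180)),('w3',(-.084,.062,z),(417,180))],[.56,-.08,0]); print(p.round(4),r.round(1))
```

```text
bl [ 0.4767 -0.1545  0.07  ]
br [ 0.4719 -0.0039  0.07  ]
inl [ 0.4887 -0.1432  0.07  ]
inr [ 0.4858 -0.0197  0.07  ]
pl [ 0.4587 -0.1111  0.1575]
pr [ 0.4578 -0.0556  0.1575]
pfl [ 0.5528 -0.1102  0.1575]
bk_n [ 0.6559 -0.0115  0.07  ]
ft_n [ 0.4658 -0.013   0.07  ]
bk_f [ 0.6535 -0.1345  0.07  ]
ft_f [ 0.4776 -0.1363  0.07  ]
pbk_f [ 0.659  -0.1039  0.157 ]
pbk_n [ 0.6541 -0.0433  0.157 ]
pft [ 0.4573 -0.1135  0.157 ]
[ 0.5707 -0.0789  0.0246] [-2.  -1.  -1.1 -1.3 -2.  -2.  -1.9 -1.7 -1.1 -0.3 -5.3  1.4  0.4 -0.6
  1.1 -0.9]
```

Request:
jog_arm(
  deltas=[0,0,0,0.15,0.07,-0.5,-1,0,0,0,0.15,0,-0.6,-1,0,0,0,0,0,-0.6,-1,0,0,0,0,0,-0.5,-1,0,0,0,0,0,-0.4,-1,0,0,0,0,0,0,-1,0,0,0,0,0,0,-1],
)

```text
time: 12.85
ee_pos: [0.524, -0.0819, 0.0753]
orientation: [[-1.0, -0.025, -0.0], [-0.025, 1.0, 0.0], [0.0, 0.0, -1.0]]
ft_force: [0.2, 0.3, -1.1]
gripper_width: 0.0533
gripper_force: 73.6
```

Request:
jog_arm(
  deltas=[0,0,0,0,0,-0.05,-1,0,0,0,0,0,-0.05,-1,0,0,0,0,0,-0.05,-1,0,0,0,0,0,0,-1],
)

```text
time: 13.25
ee_pos: [0.5241, -0.0824, 0.0707]
orientation: [[-1.0, -0.024, 0.0], [-0.024, 1.0, 0.0], [-0.0, 0.0, -1.0]]
ft_force: [-0.1, -0.5, -1.7]
gripper_width: 0.0535
gripper_force: 73.6
```

Request:
jog_arm(
  deltas=[0,0,0,0,0,-0.04,-1,0,0,0,0,0,-0.03,-1,0,0,0,0,0,0,-1],
)

```text
time: 13.55
ee_pos: [0.5242, -0.0824, 0.0691]
orientation: [[-1.0, -0.024, 0.001], [-0.024, 1.0, -0.0], [-0.001, -0.0, -1.0]]
ft_force: [-1.1, -0.2, 3.6]
gripper_width: 0.0535
gripper_force: 74.0
```

Request:
jog_arm(
  deltas=[0,0,0,0,0,-0.03,-1,0,0,0,0,0,0,-1],
)

```text
time: 13.75
ee_pos: [0.5242, -0.0824, 0.069]
orientation: [[-1.0, -0.024, 0.001], [-0.024, 1.0, -0.0], [-0.001, -0.0, -1.0]]
ft_force: [-4.1, 0.9, 11.9]
gripper_width: 0.0535
gripper_force: 74.4
```

Request:
jog_arm(
  deltas=[0,0,0,0,0,0.02,-1,0,0,0,0,0,0,0.6,0,0,0,0,0,0,0.6,0,0,0,0,0,0,0.6,0,0,0,0,0,0,0.6,0,0,0,0,0,0.3,0.6,0,0,0,0,0,0.7,0.6,0,0,0,0,0,1,0.6,0,0,0,0,0,1,0.6,0,0,0,-0.5,0,1,0.6,0,0,0,-1,0,1,-1,0,0,0,-1,0,1,-1,0,0,0,0,0,0,-1],
)

```text
time: 15.05
ee_pos: [0.448, -0.0825, 0.2531]
orientation: [[-1.0, -0.023, 0.005], [-0.023, 1.0, -0.002], [-0.005, -0.002, -1.0]]
ft_force: [0.2, -0.6, -0.3]
gripper_width: 0.0252
gripper_force: 0.0
```

Run:
```python
from h import *
f=grab('wrist','w4'); s=robot.read_state(); print(s['ee_pos'],s['orientation'].round(3)[0])
g=grab('side','s4')
o=np.zeros((600,800,3),np.uint8); o[:400,:640]=f['pixels']
c=cv2.resize(g['pixels'][110:230,270:400],None,fx=3,fy=3,interpolation=cv2.INTER_CUBIC); o[240:600,410:800]=c
cv2.imwrite('pics/w4c.png',o)
p=(.4827,-.3051,.1097)
from m import T
for n,q in dict(tallFL=(0,-.025,.188),tallFR=(0,-.07,.188),tallBL=(.09,-.025,.188),tallBR=(.09,-.07,.188),barL=(-.058,.076,.086),barR=(-.058,-.076,.086)).items(): print(n,np.round(T(p,q),4),proj('w4',T(p,q)).round(0))
```

```text
[ 0.44910139 -0.08261316  0.25118008] [-1.    -0.023  0.005]
tallFL [ 0.4854 -0.3299  0.188 ] [-46. 270.]
tallFR [ 0.4904 -0.3747  0.188 ] [-110.  275.]
tallBL [ 0.5749 -0.3201  0.188 ] [  4. 376.]
tallBR [ 0.5798 -0.3648  0.188 ] [-53. 380.]
barL [ 0.4167 -0.2359  0.086 ] [157. 151.]
barR [ 0.4334 -0.387   0.086 ] [ -2. 165.]
```

View pics/w4c.png

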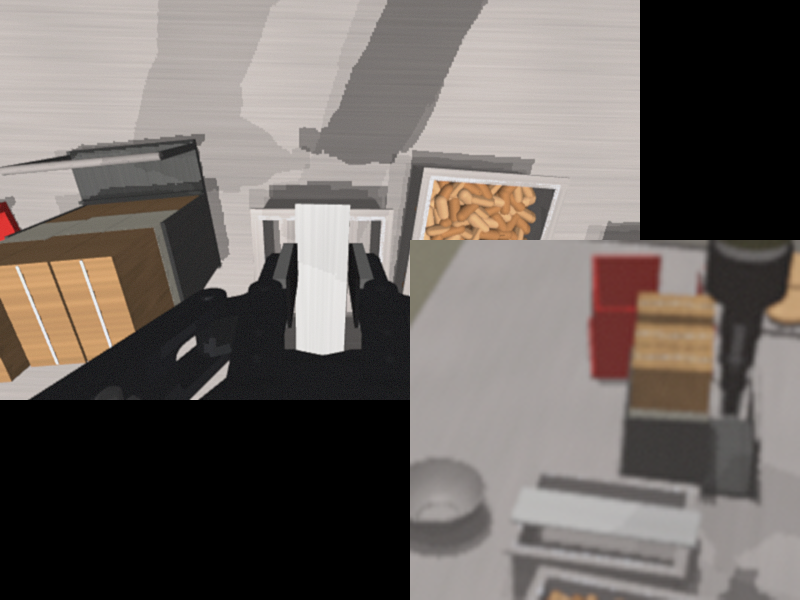

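The plate lies front to back over the middle of the bin, with its near end at row 206, columns 295 to 350, and both ends on the rims. The rack's bar and carton tops are at the left, and the corner (113,256) lets me refine the rack pose.

```bash
cat > rk.py <<'E'
from m import *
h=[.174,.174,.188];E=[(.07,.025),(.0225,-.0225),(-.025,-.07)]
uv=[[(396.7,206.3),(398.3,234.5),(411.5,204.5),(414.5,232.8)],[(411.5,204.5),(414.5,232.8),(425.5,203),(429.5,231.3)],[(427.3,202.7),(431,230.8),(441.2,200.7),(445,228.8)]]
o=[]
for i in range(3):
    for j,(x,y) in enumerate([(.09,E[i][0]),(0,E[i][0]),(.09,E[i][1]),(0,E[i][1])]): o.append((t,(x,y,h[i]),uv[i][j]))
w=[('w4',(0,.07,.174),(113,256)),('w4',(0,.02375,.174),(50,261)),('w4',(.09,.07,.174),(134,348)),('w4',(.09,.02375,.174),(85,358))]
if __name__=='__main__':
    for oo in (o,w,o+w):
        p,r=fit(oo,[.48,-.3,.1]); print(p.round(4),(r**2).sum().round(1),r[-8:].round(1))
    for q in [(0,-.0475,.1),(.09,-.0475,.188),(.15,-.0475,.2)]: print(np.round(T(p,q),4))
    for n,q in dict(nl=(295,207,.073),nr=(350,205,.073),fl=(300,350,.073),fr=(346,350,.073),bl=(250,210,.07),br=(393,210,.07)).items(): print(n,onz('w4',*q).round(4))
    print('jar',onz('t0',288,143,.13),'bowl',onz('t0',359,153,.05))
E
python3 rk.py
```

```text
[ 0.4827 -0.3051  0.1097] 7.0 [-0.1 -0.   0.1 -0.  -0.   0.5  0.2  0.5]
[ 0.4848 -0.3003  0.0792] 159.0 [ 0.1 -0.6 -0.5 -2.4  7.3  9.7 -0.8  2.3]
[ 0.4836 -0.3008  0.07  ] 162.3 [-0.6 -1.3 -1.4 -3.6  5.7  9.2 -2.6  1.3]
[ 0.4869 -0.3482  0.1   ]
[ 0.5767 -0.3419  0.188 ]
[ 0.6366 -0.3377  0.2   ]
nl [ 0.4722 -0.1093  0.073 ]
nr [ 0.4688 -0.0533  0.073 ]
fl [ 0.6499 -0.1038  0.073 ]
fr [ 0.6486 -0.0493  0.073 ]
bl [ 0.4775 -0.156   0.07  ]
br [ 0.4741 -0.0083  0.07  ]
jar [0.78454778 0.13594939 0.13      ] bowl [ 0.77203428 -0.11478189  0.05      ]
```

Request:
jog_arm(
  deltas=[0,0,0.1,0.3,-0.8,0.1,-1,0,0,0.1,0.5,-0.9,0.1,-1,0,0,0.1,0.5,-0.9,0.1,-1,0,0,0.1,0.6,-0.9,0,-1,0,0,0.1,0.6,-0.9,0,-1,0,0,0.1,0.6,-0.9,0,-1,0,0,0.1,0.6,-0.9,0,-1,0,0,0.1,0.6,-0.9,0,-1,0,0,0.2,0.6,-0.9,0,-1,0,0,0.2,0.4,-0.5,0,-1,0,0,0,0,0,0,-1,0,0,0,0,0,0,-1],
)

```text
time: 16.35
ee_pos: [0.608, -0.3371, 0.2549]
orientation: [[-0.994, -0.107, -0.003], [-0.107, 0.994, 0.002], [0.002, 0.002, -1.0]]
ft_force: [-0.4, 0.2, -0.1]
gripper_width: -0.0002
gripper_force: 0.0
```

Run:
```python
from h import *
from m import T
f=grab('wrist','w5'); s=robot.read_state(); print(s['ee_pos'],s['orientation'].round(3)[0])
hsv=cv2.cvtColor(f['pixels'],cv2.COLOR_BGR2HSV)
for v in (100,150): 
    m=cv2.inRange(hsv,(8,60,v),(25,220,255)); n,l,st,c=cv2.connectedComponentsWithStats(m)
    for i in range(1,n):
        if st[i,4]>300: print(v,st[i],c[i].round(0), hsv[l==i].mean(0).round(0), cv2.boxPoints(cv2.minAreaRect(np.argwhere(l==i)[:,::-1].astype(np.float32))).round(0).tolist())
p=(.4827,-.3051,.1097)
for q in [(0,-.025,.188),(0,-.07,.188),(.09,-.025,.188),(.09,-.07,.188),(0,.07,.174),(.09,.07,.174),(0,-.0225,.174),(.09,-.0225,.174)]: print(q,proj('w5',T(p,q)).round(0))
for r in range(60,300,12): print(r,''.join('T' if (k:=hsv[r,c])[1]>60 and k[2]>150 and 8<k[0]<25 else ('t' if k[1]>60 and 8<k[0]<25 else ('#' if k[2]<70 else ('+' if k[2]>170 else '.'))) for c in range(100,560,5)))
```

```text
[ 0.60780433 -0.3366243   0.25571269] [-0.994 -0.107 -0.002]
100 [  280    28   161   161 22064] [357. 106.] [ 15. 117. 162.] [[280.0, 29.0], [440.0, 26.0], [443.0, 185.0], [283.0, 189.0]]
100 [  430    33    90   150 10172] [473. 106.] [ 15. 115. 131.] [[430.0, 181.0], [444.0, 26.0], [519.0, 33.0], [505.0, 188.0]]
150 [ 280   28   82  160 7988] [315.  86.] [ 15. 119. 200.] [[280.0, 29.0], [361.0, 28.0], [363.0, 186.0], [282.0, 187.0]]
150 [ 362   34   46   46 1152] [379.  51.] [ 15. 118. 203.] [[362.0, 34.0], [407.0, 34.0], [407.0, 79.0], [362.0, 79.0]]
(0, -0.025, 0.188) [358.  16.]
(0, -0.07, 0.188) [275.  16.]
(0.09, -0.025, 0.188) [353. 179.]
(0.09, -0.07, 0.188) [281. 179.]
(0, 0.07, 0.174) [517.  23.]
(0.09, 0.07, 0.174) [494. 174.]
(0, -0.0225, 0.174) [359.  23.]
(0.09, -0.0225, 0.174) [355. 174.]
60 +++++++++..............++++++++++++++TTTTTTT+TTTTTTTTTTTTttt+ttttttttttttttt+ttttttt++++++++
72 ......+++++++++++++++.+++++++++++++++TTTTTTT+TTTTTTTTTtttttt+tttttttttttttttttttttt....+++++
84 +++++++++++++++++++++++++++++++++++++TTTTTTT+TTTTTTTtttttttt.tttttttttttttt+ttttttt...++
[... 952 characters left out ...]
+++......++.......+++
216 ...................+....++++++++++++++++++++++++++++++++++++++++++++++++++.....+++......++++
228 ....................+.++++++++++++++++++++++++++++++++++++++++++++++++++++.....++.......++++
240 +++++++++++++++++++++++++++++++++++++++++++++++++++++++++++++++++++++++++++++.++.......+++++
252 ++++++++++++++++++++++++++++++++++++++++++..##..+++++++++++++++++++++++++++++.++++++++++++++
264 +++++++++++++++++++++++++++++++++++++++###..##..###+++++++++++++++++++++++....++++++++++++++
276 ++++++++++++++++++++++++++++++++++++++.###..##..###.+++++++++++++++++.............++++++++++
288 ++++++++++++++++++++++++++++.##.+++++################+++++###.+++++..........++++..+++++++++
```

Run:
```python
from rk import *
w=[('w5',(0,-.025,.188),(361,28)),('w5',(0,-.07,.188),(279,28)),('w5',(.09,-.025,.188),(357,187)),('w5',(.09,-.07,.188),(284,188)),('w5',(0,.07,.174),(520,33)),('w5',(.09,.07,.174),(500,184))]
for oo in (w,w+o):
    p,r=fit(oo,[.48,-.3,.1]); print(p.round(4),r[:12].round(1))
    for q in [(0,-.0475,.1),(.09,-.0475,.188),(.117,-.0475,.2)]: print(np.round(T(p,q),4))
```

```text
[ 0.4881 -0.3022  0.1103] [ 0.5 -0.3  0.2 -0.  -0.1  0.7  1.3 -0.  -0.7  0.3 -4.  -1.8]
[ 0.4933 -0.3494  0.1   ]
[ 0.5828 -0.3395  0.188 ]
[ 0.6096 -0.3365  0.2   ]
[ 0.4879 -0.3024  0.1105] [ 0.2 -0.8 -0.1 -0.5 -0.3  0.3  1.  -0.4 -0.9 -0.2 -4.2 -2.2]
[ 0.4931 -0.3496  0.1   ]
[ 0.5826 -0.3397  0.188 ]
[ 0.6094 -0.3367  0.2   ]
```

Request:
jog_arm(
  deltas=[0,0,0,0,0,-0.5,-1,0,0,0,0,0,-0.8,-1,0,0,0,0,0,-0.8,-1,0,0,0,0,0,-0.4,-1,0,0,0,0,0,0,-1,0,0,0,-0.2,-0.02,0,-1,0,0,0,-0.2,-0.02,0,-1,0,0,0,-0.1,-0.01,0,-1,0,0,0,-0.1,-0.01,0,-1,0,0,0,0,0,0,-1],
)

```text
time: 17.4
ee_pos: [0.5901, -0.3396, 0.1833]
orientation: [[-0.994, -0.107, 0.002], [-0.107, 0.994, -0.001], [-0.002, -0.001, -1.0]]
ft_force: [0.7, -0.3, 0.9]
gripper_width: 0.0
gripper_force: 0.7
```

Request:
jog_arm(
  deltas=[0,0,0,-0.15,-0.016,0,-1,0,0,0,-0.15,-0.016,0,-1,0,0,0,0,0,0,-1],
)

```text
time: 17.7
ee_pos: [0.5803, -0.3401, 0.1821]
orientation: [[-0.994, -0.107, -0.001], [-0.107, 0.994, 0.0], [0.001, 0.0, -1.0]]
ft_force: [0.8, -0.0, -1.2]
gripper_width: -0.0001
gripper_force: 0.4
```

Request:
jog_arm(
  deltas=[0,0,0,-0.25,-0.027,0.02,-1,0,0,0,-0.25,-0.027,0.02,-1,0,0,0,-0.25,-0.027,0.02,-1,0,0,0,-0.25,-0.027,0.02,-1,0,0,0,-0.2,-0.02,0,-1,0,0,0,0,0,0,-1],
)

```text
time: 18.3
ee_pos: [0.5438, -0.344, 0.1847]
orientation: [[-0.994, -0.106, -0.001], [-0.106, 0.994, 0.0], [0.001, 0.0, -1.0]]
ft_force: [-0.6, 0.4, -0.2]
gripper_width: -0.0003
gripper_force: 0.0
```

```bash
cat > ck.py <<'E'
import sys
from m import *
f=grab('top',sys.argv[1]); f0=cv2.imread('pics/t0.png')
s=robot.read_state(); print(s['ee_pos'].round(4),s['ft_force'].round(1))
hsv=cv2.cvtColor(f['pixels'],cv2.COLOR_BGR2HSV)
for r in range(196,258,2): print(r,''.join('T' if (k:=hsv[r,c])[1]>60 and k[2]>130 and 8<k[0]<25 else ('t' if k[1]>50 and 8<k[0]<25 else ('#' if k[2]<75 else ('+' if k[2]>140 else '.'))) for c in range(384,454)))
E
python3 ck.py t5
```

```text
[ 0.5444 -0.344   0.1846] [0.8 0.8 0.8]
196 +++++++++++++++++++++++++...+...+.+...+....+++++++++++++++++..........
198 +++++++++++++++++++++++++.+.............+....++++++++++....##....t....
200 ++++++++++++++++++++++..++.+.......................+....###t.t..#...#.
202 ++++++++++++++++++++++.+++...........................######t....#...#.
204 ++++++++++++++++++...+...t.ttTtTTTtTTTTTttt################.......#...
206 ++++++.......tTTTTTTTTTTTTTttTTTTTTTTTTTttt###############t.......t...
208 ++...###..ttttTTTTTTTTTTTTTtTTTTTTTTttttttttttt############tt#####....
210 +..######.ttttTTTTTTTTTTTTTttTTTTtttttt##t#################...##tt#t#.
212 ...#######ttttTTTTTTTTTTTTTttttttttttt#####################t..t####t##
214 ...#######ttttTTTTTTTTTTTTTtttttttttttt##########t#########ttt..#tt##t
216 ...########ttttTTTTTTTTTTTTttttttttttttt###############tt##ttt#.......
218 ...#######.ttttTTTTTTtTTtttttttttttttttttttttttttttttt#t########......
220 ....#######tttttTTTTTTTttttttttttttttttttttttttttttttttttt#####.......
222 ....#######tttttTTTTTTtttttttttttttttttttttttttttttttttttttt.t.t......
224 ....##
[... 564 characters left out ...]
tt#...............+++++++
240 ......####################################ttt#....t..........+++++++++
242 ......######################################................++++++++++
244 .......####################################....t.t.........+++++++++++
246 .......##############################t#t#....t..t.t.....++++++++++++++
248 .......################################.................++++++++++++++
250 .......############..............#####...............+++++++++++++++++
252 ........#####..................##t###.....t...t.....++++++++++++++++++
254 ..........................+...#####...............++++++++++++++++++++
256 ......................+++++..#####.#...t........++++++++++++++++++++++
```

Request:
jog_arm(
  deltas=[0,0,0,-0.2,-0.022,0,-1,0,0,0,-0.2,-0.022,0,-1,0,0,0,-0.13,-0.015,0,-1,0,0,0,-0.13,-0.015,0,-1,0,0,0,-0.13,-0.015,0,-1,0,0,0,-0.13,-0.015,0,-1,0,0,0,-0.13,-0.015,0,-1,0,0,0,-0.13,-0.015,0,-1,0,0,0,-0.13,-0.015,0,-1,0,0,0,-0.07,-0.01,0,-1,0,0,0,0,0,0,-1],
)

```text
time: 19.45
ee_pos: [0.5033, -0.3487, 0.1847]
orientation: [[-0.994, -0.107, -0.0], [-0.107, 0.994, 0.0], [0.0, 0.0, -1.0]]
ft_force: [0.7, 0.4, -0.2]
gripper_width: -0.0002
gripper_force: 0.0
```

```bash
python3 ck.py t6
python3 - <<'E'
from m import *
p=(.488,-.3023,.1104)
for th in (.5,.6):
    c,s=np.cos(th),np.sin(th)
    for d in (0,.09):
        for y in (-.025,-.07): print(th,d,y,proj('t6',T(p,(d*c-.18*s,y,.008+d*s+.18*c))).round(0))
E
```

```text
[ 0.5035 -0.3488  0.1847] [-0.5 -0.  -0.1]
196 +++++++++++++++++++++++++++++++++++++++++++++++++++++++++++++........#
198 +++++++++++++++++++++++++++++++++++.+++++++++++++++++++++++++.......##
200 +++++++++++++++++++++++++++++++++.+....+++++++++++++++++++++++........
202 ++++++++++++++++++++++++++++++......................++++++++++........
204 +++++++++++++++++++++++...tttTTTTTtTTTTTttt#######...++++++++++.......
206 +++++.......tTTTTTTTTTTTTTTtTTTTTTTTTTTTTtt########..++++++++++.......
208 ++...###..ttttTTTTTTTTTTTTTTTTTTTTTTTTTTTTtt##t####..+++++++++++......
210 +..######.ttttTTTTTTTTTTTTTtTTTTTTTTTTTTTTtttttt###...++++++++........
212 ...######.ttttTTTTTTTTTTTTTTtTTTTTTtTTTTTTTttttttt##..+++.....#.......
214 ...#######ttttTTTTTTTTTTTTTTtTTTTTTTTTTTTTTtttttttt#......#####.......
216 ...########ttttTTTTTTtTTTTTTttTTTTTTTTTTTTTttttttttt....######...tt..t
218 ....#######ttttTTTTTTtTTTTTTttTTTTTTtTTTttttttttttttt.##t###t....t..t.
220 ....######.ttttTTTTTTTTTTTTTTtTTTTTTTTTttttt.++++++..#######tt....ttt.
222 ....#######ttttTTTTTTTTTTTTTTtTTTTTTTTtttttt........#######t#t........
224 ...
[... 775 characters left out ...]
############...tttttttttttttttttt..t.t....
246 ..+....##################################..tttttttttttttt#t.t.t.t.....
248 +.+....############################........tttttttttttttt.............
250 ++.....###########.........................ttttttttttt#......t........
252 ........####................................tttttttt#tt.t............+
254 .............................................ttttt##......t..........+
256 ..............................................tt###..t..t........+++++
0.5 0 -0.025 [432. 256.]
0.5 0 -0.07 [446. 255.]
0.5 0.09 -0.025 [432. 231.]
0.5 0.09 -0.07 [447. 230.]
0.6 0 -0.025 [432. 261.]
0.6 0 -0.07 [446. 260.]
0.6 0.09 -0.025 [433. 238.]
0.6 0.09 -0.07 [448. 236.]
```

Request:
jog_arm(
  deltas=[0,0,0,0,0,0.6,-1,0,0,0,0,0,1,-1,0,0,0,0,0,1,-1,0,0,0,0,0,0.5,1,0.11,-0.99,0,-0.41,-0.04,0,1,0.11,-0.99,0,-0.41,-0.04,0,1,0.11,-0.99,0,-0.41,-0.04,0,1,0.11,-0.99,0,-0.41,-0.04,0,1,0.11,-0.99,0,-0.41,-0.04,0,1,0.11,-0.99,0,-0.41,-0.04,0,1,0.11,-0.99,0,-0.41,-0.04,0,1,0.11,-0.99,0,-0.41,-0.04,0,1,0.07,-0.59,0,-0.41,-0.04,0,1,0,0,0,0,0,0,1,0,0,0,0,0,0,1],
)

```text
time: 21.0
ee_pos: [0.3928, -0.3599, 0.2778]
orientation: [[-0.822, -0.107, 0.559], [-0.087, 0.994, 0.062], [-0.563, 0.002, -0.827]]
ft_force: [0.2, -0.2, -0.5]
gripper_width: 0.0855
gripper_force: 0.0
```

```bash
cat > ck2.py <<'E'
import sys
from m import *
n=sys.argv[1]; f=grab('wrist',n); s=robot.read_state(); print(s['ee_pos'].round(4),s['orientation'].round(3).tolist(),s['joint_pos'].round(2))
p=(.488,-.3023,.1104)
for th in (.5,.6):
    c,q=np.cos(th),np.sin(th)
    for d in (0,.09):
        for y in (-.025,-.07): print(th,d,y,proj(n,T(p,(d*c-.18*q,y,.008+d*q+.18*c))).round(0))
hsv=cv2.cvtColor(f['pixels'],cv2.COLOR_BGR2HSV)
for r in range(0,400,10): print(r,''.join('T' if (k:=hsv[r,c])[1]>60 and k[2]>130 and 8<k[0]<25 else ('t' if k[1]>50 and 8<k[0]<25 else ('#' if k[2]<75 else ('+' if k[2]>140 else '.'))) for c in range(150,560,5)))
E
python3 ck2.py w6
```

```text
[ 0.3933 -0.3599  0.278 ] [[-0.822, -0.108, 0.559], [-0.088, 0.994, 0.062], [-0.563, 0.001, -0.827]] [-1.19  0.02 -0.36  1.01  0.57 -1.25]
0.5 0 -0.025 [352. 141.]
0.5 0 -0.07 [288. 141.]
0.5 0.09 -0.025 [348. 251.]
0.5 0.09 -0.07 [293. 252.]
0.6 0 -0.025 [352. 115.]
0.6 0 -0.07 [287. 115.]
0.6 0.09 -0.025 [350. 236.]
0.6 0.09 -0.07 [291. 236.]
0 ++++++++++++++++++++++++++++++++++++++++++++++++++++++++++++++++++++++++++++++++++
10 ++++++++++++++++++++++++++++++++++.........+++++++++++++++++++++++++++++++++++++++
20 +++++++++++++++++++++++++++++++++..........+++++++++++++++++++++++++++++++++++++++
30 ++++++++++++++++++++++++++++++++++.........+++++++++++++++++++++++++++++++++++++++
40 +++++++++++++++++++++++++++++++++......+.+.+++++++++++++++++++++++++++++++++++++++
50 +++++++++++++++++++++++++++++++++..........+++++++++++++++++++++++++++++++++++++++
60 +++++++++++++++++++++++++++++.###########################.++++++++++++++++++++++++
70 +++++++++++++++++++++++++++++#..###########.............##++++++++++++++++++++++++
80 +++++++++++++++++++++++++++++#..###########.............+##++++
[... 2015 characters left out ...]
tt.+
320 ##############...+.+++++++++++++++++++++++++++++.....++.##################ttt#####
330 #############....+.+++++++++++++++++++++++++++++++.......#########################
340 ##############.+....+++++++++++++++++++++++++++++...+.++##############..##########
350 .###############+..++++.######..++++++..######.+...++.###############.........####
360 ..###############.+++.##########################.+...###############.........#####
370 ..##################################################################........######
380 +####################################################################.+......#####
390 ++##################################################################+.+..tt#######
```

Request:
jog_arm(
  deltas=[0,0,0,0.07,0,-0.8,1,0,0,0,0.07,0,-0.8,1,0,0,0,0.33,0.04,-0.5,1,0,0,0,0.33,0.04,-0.5,1,0,0,0,0.33,0.04,-0.5,1,0,0,0,0.33,0.04,-0.5,1,0,0,0,0.33,0.04,-0.5,1,0,0,0,0,0,0,1,0,0,0,0,0,0,1],
)

```text
time: 21.95
ee_pos: [0.4473, -0.353, 0.1548]
orientation: [[-0.822, -0.11, 0.559], [-0.089, 0.994, 0.064], [-0.563, 0.003, -0.827]]
ft_force: [0.2, -0.1, -0.3]
gripper_width: 0.0857
gripper_force: 0.0
```

Request:
jog_arm(
  deltas=[0,0,0,0,0,0,0.4,0,0,0,0,0,0,0.2,0,0,0,0,0,0,0.1,0,0,0,0,0,0,-1,0,0,0,0,0,0,-1,0,0,0,0,0,0,-1,0,0,0,0,0,0,-1],
  force=45,
)

```text
time: 22.65
ee_pos: [0.4467, -0.3542, 0.1554]
orientation: [[-0.821, -0.107, 0.56], [-0.088, 0.994, 0.061], [-0.563, 0.001, -0.826]]
ft_force: [-2.8, 0.2, 7.2]
gripper_width: 0.0448
gripper_force: 46.8
```

Request:
jog_arm(
  deltas=[0,0,0,0,0,0.2,-1,0,0,0,0,0,0.5,-1,0,0,0,0,0,1,-1,0,0,0,0,0,1,-1,0,0,0,0,0,1,-1,0,0,0,0,0,1,-1,0,0,0,0,0,1,-1,0,0,0,0,0,1,-1,0,0,0,0,0,0.3,-1],
)

```text
time: 23.55
ee_pos: [0.447, -0.354, 0.3675]
orientation: [[-0.821, -0.108, 0.561], [-0.09, 0.994, 0.06], [-0.564, -0.001, -0.826]]
ft_force: [0.6, -0.1, -3.3]
gripper_width: 0.0445
gripper_force: 47.2
```

Request:
jog_arm(
  deltas=[-0.11,0.99,0,0.2,0.5,0,-1,-0.11,0.99,0,0.4,0.9,0,-1,-0.11,0.99,0,0.4,0.9,0,-1,-0.11,0.99,0,0.4,0.9,0,-1,-0.11,0.99,0,0.4,0.9,0,-1,-0.11,0.99,0,0.4,0.9,0,-1,-0.11,0.99,0,0.4,0.9,0,-1,-0.11,0.99,0,0.4,0.9,0,-1,-0.07,0.56,0,0.4,0.9,0,-1,0,0,-0.6,0.4,0.9,0,-1,0,0,-0.6,0.3,0.5,0,-1,0,0,0,0,0,0,-1,0,0,0,0,0,0,-1],
)

```text
time: 24.85
ee_pos: [0.5694, -0.0802, 0.363]
orientation: [[-1.0, -0.025, -0.001], [-0.025, 1.0, 0.0], [0.001, 0.0, -1.0]]
ft_force: [0.1, -1.3, -2.5]
gripper_width: 0.0449
gripper_force: 47.3
```

Run:
```python
from h import *
s=robot.read_state(); print(s['ee_pos'].round(4),s['orientation'].round(4).tolist(),s['gripper_width'],s['ft_force'].round(1),s['time'])
f=grab('side','s7'); grab('wrist','w7')
hsv=cv2.cvtColor(f['pixels'],cv2.COLOR_BGR2HSV)
for r in range(70,232,4): print(r,''.join('T' if (k:=hsv[r,c])[1]>60 and k[2]>130 and 8<k[0]<25 else ('t' if k[1]>50 and 8<k[0]<25 else ('#' if k[2]<75 else ('+' if k[2]>160 else '.'))) for c in range(290,420,2)))
```

```text
[ 0.5694 -0.0802  0.363 ] [[-0.9997, -0.0254, -0.0007], [-0.0254, 0.9997, 0.0004], [0.0007, 0.0004, -1.0]] 0.04492155296877753 [ 0.1 -1.3 -2.5] 24.85
70 ...............++.###################..............######tT....TT
74 ..............+++.##############.####.............##tt##tTTTTTTTt
78 .............++++.#############..####.............#T+TtT+TTTTTtTT
82 ............+++++.#############..####.............TTttttTTTTTTTTT
86 ..........+++++++++.#########..+.###......................tt.ttTT
90 .........++++++++++++.######.+++++...............................
94 ........++++++++++++.#######++++++++.............................
98 .......+++++++++++++.#######++++++++.............................
102 .....................#.####.+++++++++++..........................
106 .................TTt#######.................+++++++++++++++++++++
110 ++++++++++++++++TTTt######ttttttT..............................++
114 +++++++++++++++.ttTt#####tttttttt+++++..............TTTT..TTTT...
118 +++++++++++++++.tttt#####ttttttt.++++++++++++++++++TTTTTTTTTTTTTT
122 +++++++++++++++.ttttt.##.ttttttt.+++++..++++
[... 1211 characters left out ...]

194 ...++++++++++++......................+.##....###..............+++
198 ....+++++++++++++++++++++++..........+...........................
202 ....++++++++++++++.............++++++++++++......................
206 ....++++...........................++++++++++++..................
210 ...+++++............................++.++++++++++++..............
214 ++++++.....+++++.......................+++++++++++++++++.........
218 ++++++.................................++++++++++++++++++++++....
222 +++++++.....+...+++++..................++++++++++++++++++++++++++
226 +++++++....+..t.............................+++++++++++++++++++++
230 +++++++...+.tTTTTTTTTt..tt....................+.+++++++++++++++++
```

Run:
```python
from m import *
p=(.5694,-.0802,.0254)
for q in [(.045,.0225,.216),(-.045,.0225,.216),(.045,.0225,.396),(-.045,.0225,.396)]: print(q,proj('s7',T(p,q)).round(1))
hsv=cv2.cvtColor(cv2.imread('pics/s7.png'),cv2.COLOR_BGR2HSV)
for r in (115,125,135,156,160,164):
    c=np.where((hsv[r,300:400,1]>50)&(hsv[r,300:400,0]>7)&(hsv[r,300:400,0]<26))[0]+300; print(r,c.min(),c.max())
m=(hsv[...,1]>50)&(hsv[...,0]>7)&(hsv[...,0]<26)
for c in (322,330,338): print(c,np.where(m[100:180,c])[0].max()+100)
```

```text
(0.045, 0.0225, 0.216) [319.4 168.5]
(-0.045, 0.0225, 0.216) [349.5 172. ]
(0.045, 0.0225, 0.396) [319.1 113. ]
(-0.045, 0.0225, 0.396) [352.9 116.1]
115 321 399
125 321 399
135 325 399
156 320 370
160 320 369
164 320 369
322 168
330 169
338 170
```

Request:
jog_arm(
  deltas=[0,0,0,0,-0.03,-0.4,-1,0,0,0,0,0,-0.8,-1,0,0,0,0,0,-0.9,-1,0,0,0,0,0,-0.9,-1,0,0,0,0,0,-0.8,-1,0,0,0,0,0,-0.5,-1,0,0,0,0,0,0,-1,0,0,0,0,0,0,-1],
)

```text
time: 25.75
ee_pos: [0.5693, -0.0822, 0.236]
orientation: [[-1.0, -0.022, 0.002], [-0.022, 1.0, -0.0], [-0.002, -0.0, -1.0]]
ft_force: [-0.5, 0.3, -1.6]
gripper_width: 0.0446
gripper_force: 47.1
```

Request:
jog_arm(
  deltas=[0,0,0,0,0,-0.1,-1,0,0,0,0,0,-0.1,-1,0,0,0,0,0,0,-1],
)

```text
time: 26.05
ee_pos: [0.5697, -0.0815, 0.2298]
orientation: [[-1.0, -0.024, 0.003], [-0.024, 1.0, -0.0], [-0.003, -0.0, -1.0]]
ft_force: [-0.3, 0.2, -3.6]
gripper_width: 0.0444
gripper_force: 47.2
```

Request:
jog_arm(
  deltas=[0,0,0,0,0,-0.08,-1,0,0,0,0,0,-0.07,-1,0,0,0,0,0,-0.05,-1,0,0,0,0,0,0,-1],
)

```text
time: 26.45
ee_pos: [0.5695, -0.0813, 0.2233]
orientation: [[-1.0, -0.024, 0.002], [-0.024, 1.0, -0.0], [-0.002, -0.0, -1.0]]
ft_force: [-0.2, -0.1, -4.0]
gripper_width: 0.0448
gripper_force: 47.2
```

Request:
jog_arm(
  deltas=[0,0,0,0,0,-0.04,-1,0,0,0,0,0,-0.03,-1,0,0,0,0,0,0,-1],
)

```text
time: 26.75
ee_pos: [0.57, -0.0814, 0.2228]
orientation: [[-1.0, -0.024, 0.004], [-0.024, 1.0, -0.0], [-0.004, -0.001, -1.0]]
ft_force: [-1.2, 0.4, 4.2]
gripper_width: 0.0445
gripper_force: 48.1
```

Request:
jog_arm(
  deltas=[0,0,0,0,0,0,0.15,0,0,0,0,0,0,0.3,0,0,0,0,0,0,0.6,0,0,0,0,0,0,0.8,0,0,0,0,0,0,0.8,0,0,0,0,0,0,0.8,0,0,0,0,0,0.3,0.8,0,0,0,0,0,0.7,0.8,0,0,0,0,0,1,0.8,0,0,0,0,0,1,0.8,0,0,0,0,0,1,0.8,0,0,0,0,0,1,0.8,0,0,0,-0.5,0,0.5,0.8,0,0,0,-1,0,0,0.8,0,0,0,-1,0,0,0.8,0,0,0,-1,0,0,0.8,0,0,0,0,0,0,0.8],
)

```text
time: 28.45
ee_pos: [0.4606, -0.0807, 0.3875]
orientation: [[-1.0, -0.023, 0.001], [-0.023, 1.0, -0.0], [-0.001, -0.0, -1.0]]
ft_force: [0.7, -0.2, -0.1]
gripper_width: 0.0769
gripper_force: 0.0
```

```bash
python3 - <<'E'
from m import *
s=robot.read_state(); print(s['ee_pos'].round(4),s['ft_force'].round(1),s['time'])
f=grab('side','s8')
p=(.5695,-.0813,.024)
for q in [(.045,.0225,.0735),(-.045,.0225,.0735),(.045,.0225,.2535),(-.045,.0225,.2535),(.045,-.0225,.2535),(-.045,-.0225,.2535)]: print(q,proj('s8',T(p,q)).round(1))
hsv=cv2.cvtColor(f['pixels'],cv2.COLOR_BGR2HSV)
for r in range(110,236,3): print(r,''.join('T' if (k:=hsv[r,c])[1]>60 and k[2]>130 and 8<k[0]<25 else ('t' if k[1]>50 and 8<k[0]<25 else ('#' if k[2]<75 else ('+' if k[2]>175 else '.'))) for c in range(296,386,2)))
d=cv2.absdiff(f['pixels'],cv2.imread('pics/s0.png')).max(2)
for n,b in dict(jar=(230,215,268,268),bowl=(260,182,298,214)).items(): print(n,d[b[1]:b[3],b[0]:b[2]].mean())
E
python3 ck.py t8 | tail -32 | cut -c1-70
```

```text
[ 0.4606 -0.0807  0.3875] [ 0.7 -0.2 -0.1] 28.45
(0.045, 0.0225, 0.0735) [319.6 204.4]
(-0.045, 0.0225, 0.0735) [347.3 208.1]
(0.045, 0.0225, 0.2535) [319.4 157.7]
(-0.045, 0.0225, 0.2535) [350.1 161.2]
(0.045, -0.0225, 0.2535) [322.4 149.4]
(-0.045, -0.0225, 0.2535) [352.3 152.6]
110 .......................................#####.
113 .......................................#####.
116 .......................................####..
119 ........................................##...
122 .......................................###...
125 .......................................###...
128 .............................................
131 .............................................
134 .............................................
137 ...............................++++..........
140 .........................TTTTTTTTTTTTT.......
143 .........................TTTTTTTTTTTTT.......
146 ........................TTTTTTTTTTTTTT.......
149 ........................TTTTTTTTTTTTTT.......
152 .............TTTTTTTTTTTTTTTTTTTTTTTTT.......
155 ............TTTTTTTTTTTTTTTTtttttttttt.......
158 ............tT
[... 2872 characters left out ...]
++++++++++++++...+++++++++++++...............+++++++++.++++++
240 ++++++++++++++++++..t+++++++++++++................++++++++++++++++
242 +++++++++++++++++....++++++++++++.................++++++++++++++++
244 ++++++++++++++++..t.++++++++++++...................+++++++++++++++
246 +.++.++++++++++.tt.+++++++++++++...#.....................+++++++++
248 ......+..+++....t.+++++++++++++...............+.......++++++++++++
250 ..........+...t..+++++++++++++.....................+++++++++++++++
252 t............t.t.++++++++++++.................++++++++++++++++++++
254 ............t...++++++++++++........++++++++++++++++++++++++++++++
256 ............#..++++++++++++.........++++++++++++++++++++++++++++++
```

The side-view pixels match the carton standing upright on the plate, with its bottom at rows 204 to 208 and its edges at columns 320 to 348. The jar and bowl haven't moved and the arm is clear, so I'm handing the job in.

```bash
python3 -c "
from plant import robot
print(robot.hand_in())"
```

```text
the job is handed in; nothing more can be done
None
```

The job is done and handed in: the plate lies front to back across the empty bin with both ends on the rims, and the tall carton stands upright on it, let go at about 28 s of the 72 s limit. By my camera checks the jar, bowl and other cartons stayed where they were; no verdict came back.

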